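# Aim the barcode reader at a sample cup and start the reading

### The arm

A 6-joint arm with a two-finger parallel gripper is mounted at the origin on a cart in front of the work surface, level with it; the furniture and walls round the work are solid. World frame = base frame: x ahead of the robot, y to its left, z up, the work surface at z = 0. Lengths are in m, angles in rad, forces in N, time in s.
With the tool pointing down it reaches from about 0.3 to 0.85 m from the base axis. Payload 5.4 kg.
Tool frame: the origin (TCP) lies at the very end of the fingers, on their centre line; the grasp point (between the pads) lies 19 mm behind it; z points along the fingers, y is the line along which they close (so a half turn about z gives the same grasp; the last joint's range is limited). The gripper opens to 85 mm and grips with 20 to 120 N. Pads are 22 mm wide; open, the fingers measure 114 mm over their backs; the gripper's body (76 mm by 85 mm) begins 54 mm behind the grasp point. The pads swing forward as they close: fully open they stand 13 mm farther back than shut.
Start: joints at [0.908, 0.158, 1.597, -0, 1.386, -0.21], TCP at [0.252, 0.517, 0.231] pointing down, gripper open.
Joint ranges: [-2.91, 2.91], [-0.94, 2.29], [0.18, 2.7], [-1.29, 4.43], [0.17, 2.64], [-3, 3]. Speed limits (rad/s): [2.57, 2.57, 3.14, 3.14, 3.14, 3.14].

### API

Orientations are given as a 3x3 rotation matrix whose columns are the frame's x, y, z axes.
In Python, from rig import arm, viewer gives the robot as it stands.
- The arm moves only by the tool carry_out, never from a script. Its argument "commands" is a list of rows, each a list of 7 numbers: the shift along the tool's x, y, z in cm, then the turn, a rotation vector about the tool's x, y, z in rad, then the finger opening in cm, from 0 to 8.54. A call has 1 to 8 rows; each row shifts and turns the commanded pose from where the row before left it, along the tool's axes as they then stand; what a row does not reach is not made up. A row lasts 1/12 s, in which the tool goes at most 41.7 mm and 7.16 degrees, less where a joint would pass 70% of its speed; a pose out of reach is approached as far as the arm can. A call is refused whole if a number of a shift passes 4.17 or a number of a turn 0.125, either way. A call with a gripper value outside its range is refused whole. The fingers move at their own pace and stop on an object; "grip_force" is the grip in N (left out, the last holds). Time passes only in rows, so rows that do not move let the fingers close. It gives the time, the measured TCP pose, the force, the opening and the grip force at its end, in the units of the state.
- arm.read_state(): the state, without advancing time (a new reading comes with each control period).
- viewer.camera(name): name is "scene" or "top"; returns a dict with "frame" (480x640x3 uint8, red, green, blue), "mtx" (3x3 intrinsics, pixels), "D" ([k1, k2, p1, p2, k3] as OpenCV has them; the pictures are not rectified), "R" (3x3) and "t" (3): a world point X has camera coordinates R X + t. Camera axes: x right, y down, z forward; pixel columns grow to the right and rows downward; lengths in m; the calibration is good to about 2 mm. A picture is of the moment at which its call begins. There is no depth.
- arm.close_job(): hands the job in; it is judged then, once.
The state is a dict: "time": time; "joint_pos": joint angles; "joint_vel": joint speeds; "tau": joint torques, N m; "eef_pos": TCP position; "ee_rot": TCP orientation; "wrist_force": force on the tool from outside, world axes, zero at the start; "torque": the same for the moment, N m; "opening": finger opening in m; "finger_force": force on a finger pad.
Only numpy, scipy, OpenCV 4.12 (cv2) and the standard library are available. Lean on these libraries where they do the work, as an engineer would, in place of code of your own. Each camera call takes 0.05 s, during which the arm holds its last target. There are 200 camera calls.

### The job

Push the orange bar of the barcode reader's swing arm round with one finger, without grasping it, until the black reader head looks squarely at the cup with the yellow lid and the arm stays there. Only then press the green button all the way down with a fingertip and let go of it. Leave the three cups and the other loose things standing where they are.

Things in the scene. Friction and masses are not known exactly. Their poses are not given: they have to be found in the camera images.
- reader_stand: Fixed white round base, 316 mm across, 12 mm thick. Origin: centre of its underside, straight below the arm's hinge; x axis towards the middle seat. Grey post in the middle, 36 mm across, to 77 mm height. Three black round seats (tops at 15 mm height) 125 mm from the centre, at -65, 0 and +65 degrees from the x axis, one sample cup on each; which cup stands where varies.
- reader_arm (a joint): Angle of the swing arm about the upright axis through the stand's origin, rad, counterclockwise from above; 0 = head towards the middle seat (the stand's x axis), +-1.134 = the outer seats, stops at +-1.45. Turns both ways with a drag of about 0.08 N m (1 N at the bar) and stays where it is left. Hub cap 48 mm across, top at 102 mm height.
- reader_eye (a point): Middle of the red window on the front of the black reader head, 87 mm from the arm's axis, 60 mm above the worktop. Its x axis is the line of sight (level, outward from the hinge axis), z up. The head is 26 mm deep, 40 mm wide, from 40 to 92 mm height, carried by an aluminium bar.
- push_bar_end (a point): Free end of the orange push bar, middle of its section: 97.5 mm from the arm's axis, straight opposite the reader head, 89 mm above the worktop. The bar is straight, 14 mm wide, from 81 to 97 mm height, and runs radially from the hub; nothing is beneath it but the base.
- cup_b: Sample cup with YELLOW lid, the one to be read: 49 mm across, 60 mm high, loose, about 60 g. Origin: centre of its underside.
- cup_a: Sample cup with red lid, same size, loose. Origin: centre of its underside.
- cup_c: Sample cup with white lid, same size, loose. Origin: centre of its underside.
- read_button (a joint): Travel of the green push button, m: 0 = up, 0.006 = fully down. It springs back; fully down takes about 5 N.
- read_button_top (a point): Centre of the top face of the green button, 36 mm across, 22 mm above the worktop, standing 10 mm out of its fixed black round housing (52 mm across); it is pressed straight down.
- timer: White bench timer, 62 x 62 x 19 mm, loose bystander. Origin: centre of its underside.
- amber_pot: Amber pot with white lid, 40 mm across, 75 mm high, loose bystander. Origin: centre of its underside.
- marker_pen: Blue and white marker pen, 135 mm long, lying loose, bystander. Origin: centre of its underside.
There are look-alikes about, which are no part of the job. Several things look just like the part that bears read_button: the one meant starts farthest from the robot's base.

How it is judged:
On the way, in this order (a step that is already met when the one before it is completed fails the run):
1. the reader looks squarely at the yellow-lidded cup and rests there (y of cup_b in the frame of reader_eye between -0.015 and 0.015 m and x of cup_b in the frame of reader_eye above 0 m and velocity of joint reader_arm between -0.1 and 0.1 rad/s), for 0.2 s.
2. the green button is pressed down while the reader is aimed (y of cup_b in the frame of reader_eye between -0.015 and 0.015 m and x of cup_b in the frame of reader_eye above 0 m and value of joint read_button above 0.0045 m), for 0.05 s.
At the end, for the whole second after the job is handed in: The line of sight passes within 15 mm (7 degrees) of the axis of the yellow-lidded cup, the arm rests, the button was pressed (4.5 of 6 mm) and is up again, the cups are upright within 12 mm of where they stood, and the timer, pot and pen within 30 mm (y of cup_b in the frame of reader_eye between -0.015 and 0.015 m and x of cup_b in the frame of reader_eye above 0 m and value of joint read_button below 0.0015 m and velocity of joint reader_arm between -0.05 and 0.05 rad/s and distance of each of cup_a, cup_b, cup_c from where it was at the start of the episode below 0.012 m and angle between each of cup_a, cup_b, cup_c's own z axis and vertical below 0.2 rad and distance of each of timer, amber_pot, marker_pen from where it was at the start of the episode below 0.03 m); the robot touches nothing.
It fails at once if the button is pressed while the reader does not look at the yellow-lidded cup (value of joint read_button above 0.003 m and not (y of cup_b in the frame of reader_eye between -0.015 and 0.015 m and x of cup_b in the frame of reader_eye above 0 m)).
It fails at once if a sample cup is shifted by more than 12 mm, lifted or tipped (distance of any of cup_a, cup_b, cup_c from where it was at the start of the episode above 0.012 m or angle between any of cup_a, cup_b, cup_c's own z axis and vertical above 0.2 rad).
It fails at once if the timer, the amber pot or the pen is lifted or shifted by more than 30 mm (distance of any of timer, amber_pot, marker_pen from where it was at the start of the episode above 0.03 m).
It also fails if it takes over 46 s, if anything falls off the work surface, if the arm or the gripper's body presses on something with over 40 N, if the wrist force passes 120 N, or if a joint passes its speed limit or range.

## Working session

There is one attempt and no reset: what is moved stays moved. The work goes in short steps, Python scripts to look and compute and a tool call to move; the robot and the scene stay as the last step left them, time stands still between calls to the robot, and variables do not carry over. Pictures are saved under pics/ and viewed, at most 10 in all, crops included, and the job is handed in when it is done.

Besides the shell and the picture viewer there is one more tool, called after "Emit:" by a JSON object that holds its "api" and its "payload", one argument or row to a line. carry_out: Moves the arm, as the interface text tells. Its arguments: {"type":"object","properties":{"commands":{"type":"array"},"grip_force":{"type":"number"}},"required":["commands"]}

```bash
mkdir -p pics; cat > h.py <<'E'
import numpy as np,cv2
from rig import arm,viewer
def snap(n,f):
    c=viewer.camera(n); cv2.imwrite('pics/'+f,c['frame'][:,:,::-1]); return c
def ray(c,uv,z):
    p=cv2.undistortPoints(np.array([[uv]],float),np.array(c['mtx']),np.array(c['D']))[0,0]
    R=np.array(c['R']);t=np.array(c['t']).ravel(); o=-R.T@t; d=R.T@np.array([p[0],p[1],1.])
    return o+d*(z-o[2])/d[2]
E
python3 - <<'E'
from h import *
import pickle
d={n:snap(n,n+'0.png') for n in('top','scene')}
pickle.dump(d,open('c0.pkl','wb'))
s=arm.read_state();print(s['time'],s['eef_pos'],s['ee_rot'],s['opening'])
E
```

```text
0.1 [0.25123974 0.51661992 0.23042477] [[-8.99236835e-01  4.37460964e-01 -1.00945622e-03]
 [ 4.37462003e-01  8.99235935e-01 -1.31524728e-03]
 [ 3.32369966e-04 -1.62431755e-03 -9.99998626e-01]] 0.0852033933082443
```

View pics/top0.png

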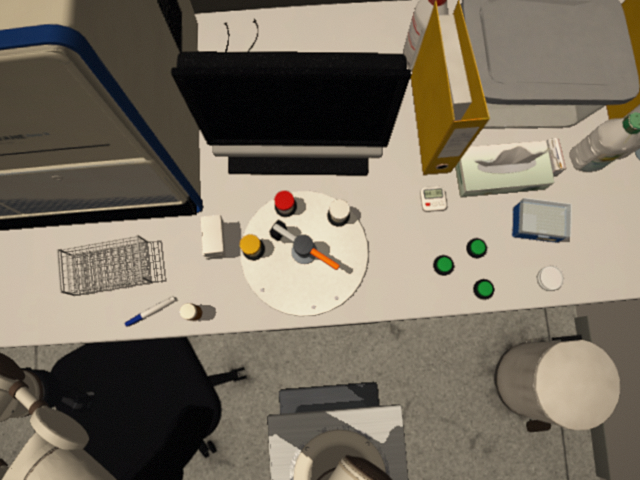

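View pics/scene0.png

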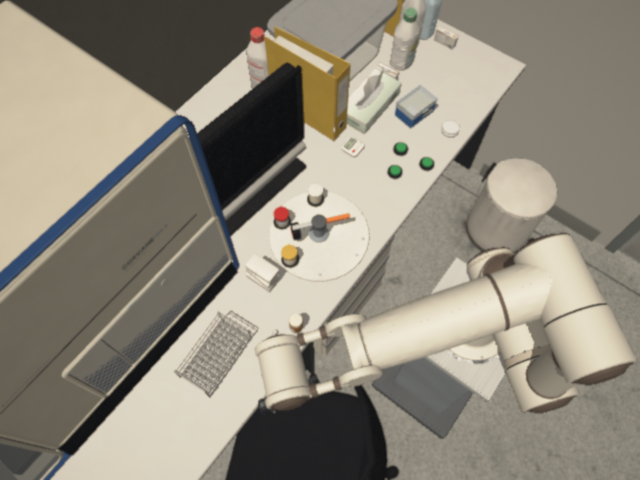

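Top view: yellow cup at (252,247), red (285,203), white (339,212), hub (303,246), orange bar to about (350,270). Green buttons are at (477,247), (444,265) and (484,289).

```bash
python3 - <<'E'
from h import *
import pickle
d=pickle.load(open('c0.pkl','rb'))
def blobs(n,lo,hi,z,nm,amin=25):
    c=d[n];h=cv2.cvtColor(c['frame'],cv2.COLOR_RGB2HSV)
    k,l,s,ce=cv2.connectedComponentsWithStats(cv2.inRange(h,lo,hi))
    for i in range(1,k):
        if s[i,4]>=amin and s[i,4]<900: print(n,nm,ce[i].round(1),s[i,2:],ray(c,ce[i],z).round(4))
for n in d:
    blobs(n,(50,120,60),(75,255,255),.022,'green')
    blobs(n,(17,150,120),(28,255,255),.075,'yellow')
    blobs(n,(5,170,120),(15,255,255),.089,'orange')
    blobs(n,(0,180,100),(3,255,255),.075,'red')
c=d['top']
for nm,uv,z in[('hub',(303,245),.102),('head',(279,230),.092),('barend',(351,271),.089),('baseL',(240,252),.012),('baseR',(368,252),.012),('baseT',(304,192),.012),('baseB',(304,314),.012),('white',(339,210),.075),('monitorfoot',(228,174),0),('monL',(205,146),.0),('box',(212,235),.05),('pot',(190,311),.075),('timer',(433,199),.019)]:
    print(nm,ray(c,uv,z).round(3))
im=c['frame'][170:330,170:400,::-1];cv2.imwrite('pics/crop.png',cv2.resize(im,(782,544),interpolation=cv2.INTER_CUBIC))
E
```

```text
top green [625.7 123.8] [ 5  9 34] [ 0.8173 -0.8476  0.022 ]
top green [477.6 246.7] [ 15  15 170] [ 0.5117 -0.3843  0.022 ]
top green [444.1 264. ] [ 15  15 178] [ 0.4753 -0.295   0.022 ]
top green [484.8 288.2] [ 15  15 177] [ 0.4078 -0.3877  0.022 ]
top yellow [444.9  69.2] [ 20 119 281] [ 0.972 -0.352  0.075]
top yellow [474.2  84.2] [ 35 121 505] [ 0.9248 -0.4219  0.075 ]
top yellow [435.4  56.9] [ 9  8 27] [ 1.0095 -0.3323  0.075 ]
top yellow [430.9  70.7] [ 17  23 157] [ 0.9699 -0.3147  0.075 ]
top yellow [472.9  76. ] [ 5 14 30] [ 0.9486 -0.4224  0.075 ]
top yellow [417.5 102.2] [ 12  37 142] [ 0.883  -0.2686  0.075 ]
top yellow [430.9 133. ] [ 21  73 623] [ 0.797  -0.2914  0.075 ]
top yellow [249.5 244. ] [ 20  19 310] [0.5495 0.1699 0.075 ]
top orange [324.1 258.3] [ 29  21 189] [ 0.4995 -0.0015  0.089 ]
top red [283.8 200.2] [ 19  19 289] [0.6502 0.083  0.075 ]
scene green [400.4 147.4] [10  8 70] [ 0.5071 -0.3795  0.022 ]
scene green [426.7 162.2] [11  9 74] [ 0.4036 -0.3833  0.022 ]
scene green [394.7 170.2] [11  9 77] [ 0.4709 -0.2915  0.022 ]
scene yellow [393.4  19.9] [ 17  35 178] [ 0.8377 -0.8158  0.075 ]
scene yellow [288.9 252.2] [ 13  13 148] [0.5444 0.1729 0.075 ]
scene orange [337.3 217.9] [22  7 58] [ 0.4953 -0.0013  0.089 ]
scene red [280.9 213.7] [ 13  12 121] [0.646  0.0868 0.075 ]
hub [0.532 0.045 0.102]
head [0.574 0.098 0.092]
barend [ 0.465 -0.061  0.089]
baseL [0.545 0.202 0.012]
baseR [ 0.521 -0.113  0.012]
baseT [0.687 0.033 0.012]
baseB [0.382 0.055 0.012]
white [ 0.616 -0.047  0.075]
monitorfoot [0.755 0.225 0.   ]
monL [0.838 0.283 0.   ]
box [0.584 0.262 0.05 ]
pot [0.403 0.315 0.075]
timer [ 0.643 -0.289  0.019]
```

View pics/crop.png

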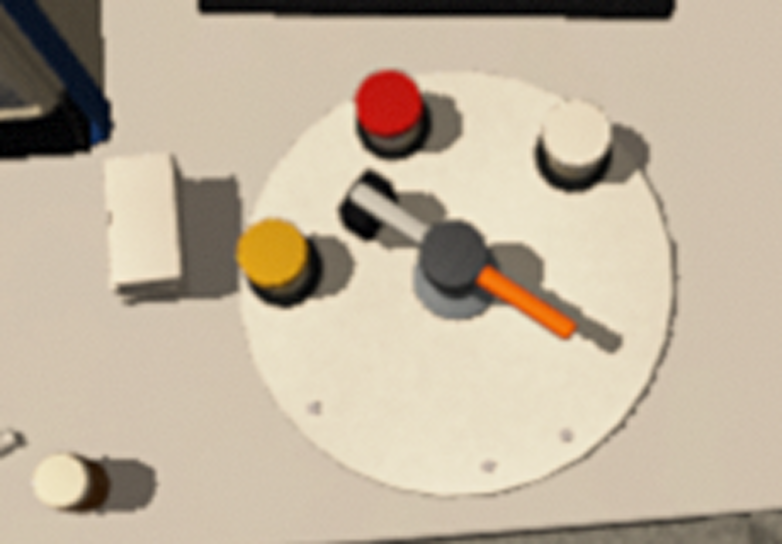

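Bar points to about 233° and must point to about 263° (yellow cup at 83° from the hub at (0.532, 0.0445)), so I push it counterclockwise from the near side. The button meant is at (0.51, -0.382). I close the fingers, turn the tool and travel high.

Emit:
{"api": "carry_out", "payload": {
  "commands": [
    [0, 0, 0, 0, 0, -0.112, 0],
    [0, 0, 0, 0, 0, -0.112, 0],
    [0, 0, 0, 0, 0, -0.111, 0],
    [-1.6, -3.02, 0, 0, 0, 0, 0],
    [-1.6, -3.02, 0, 0, 0, 0, 0],
    [-1.6, -3.02, 0, 0, 0, 0, 0],
    [-1.6, -3.02, 0, 0, 0, 0, 0],
    [-1.6, -3.02, 0, 0, 0, 0, 0]
  ]
}}

```text
time: 0.77
eef_pos: [0.3132, 0.3561, 0.2308]
ee_rot: [[-0.993, 0.117, -0.001], [0.117, 0.993, -0.001], [0.001, -0.001, -1.0]]
wrist_force: [0.2, -0.2, 0.9]
opening: 0.0002
finger_force: 0.0
```

Emit:
{"api": "carry_out", "payload": {
  "commands": [
    [-1.6, -3.02, 0, 0, 0, 0, 0],
    [-1.6, -3.02, 0, 0, 0, 0, 0],
    [-1.6, -3.02, 0, 0, 0, 0, 0],
    [-1.6, -3.02, 0, 0, 0, 0, 0],
    [-1.6, -3.02, 0, 0, 0, 0, 0],
    [-1.6, -3.02, 0, 0, 0, 0, 0],
    [-1.6, -3.02, 0, 0, 0, 0, 0],
    [-1.6, -3.02, 0, 0, 0, 0, 0]
  ]
}}

```text
time: 1.43
eef_pos: [0.412, 0.1011, 0.2311]
ee_rot: [[-0.993, 0.118, -0.0], [0.118, 0.993, 0.0], [0.0, 0.0, -1.0]]
wrist_force: [0.8, 0.7, -0.3]
opening: 0.0002
finger_force: 0.0
```

Emit:
{"api": "carry_out", "payload": {
  "commands": [
    [-1.6, -3.02, 0, 0, 0, 0, 0],
    [-1.6, -3.02, 0, 0, 0, 0, 0],
    [-1.6, -3.02, 0, 0, 0, 0, 0],
    [0, 0, 0, 0, 0, 0, 0],
    [0, 0, 0, 0, 0, 0, 0]
  ]
}}

```text
time: 1.85
eef_pos: [0.4489, 0.006, 0.2309]
ee_rot: [[-0.993, 0.121, -0.001], [0.121, 0.993, 0.001], [0.001, 0.0, -1.0]]
wrist_force: [0.3, -0.2, -0.4]
opening: -0.0002
finger_force: 0.0
```

Lower to z ≈ 0.066, then look.

Emit:
{"api": "carry_out", "payload": {
  "commands": [
    [0, 0, 3.3, 0, 0, 0, 0],
    [0, 0, 3.3, 0, 0, 0, 0],
    [0, 0, 3.3, 0, 0, 0, 0],
    [0, 0, 3.3, 0, 0, 0, 0],
    [0, 0, 3.3, 0, 0, 0, 0],
    [0, 0, 0, 0, 0, 0, 0],
    [0, 0, 0, 0, 0, 0, 0]
  ]
}}

```text
time: 2.43
eef_pos: [0.447, 0.0086, 0.0652]
ee_rot: [[-0.993, 0.116, -0.005], [0.116, 0.993, 0.002], [0.005, 0.001, -1.0]]
wrist_force: [0.0, 0.3, -0.1]
opening: 0.0001
finger_force: 0.0
```

```bash
python3 - <<'E'
from h import *
c=snap('scene','s1.png')['frame'][150:310,220:420,::-1]
t=snap('top','t1.png')['frame'][170:330,200:400,::-1]
cv2.imwrite('pics/both1.png',cv2.resize(np.hstack([t,c]),(800,320),interpolation=cv2.INTER_CUBIC))
E
```

```text
(no output)
```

View pics/both1.png

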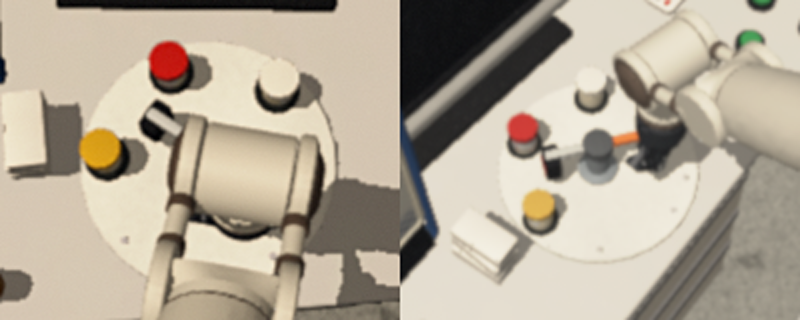

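Both views show the finger on the near side of the bar, with the arm undisturbed. I push about 80% of the way, slowly.

Emit:
{"api": "carry_out", "payload": {
  "commands": [
    [-0.6, -0.34, 0, 0, 0, 0, 0],
    [-0.6, -0.34, 0, 0, 0, 0, 0],
    [-0.6, -0.34, 0, 0, 0, 0, 0],
    [-0.6, -0.34, 0, 0, 0, 0, 0],
    [-0.6, -0.34, 0, 0, 0, 0, 0],
    [-0.6, -0.34, 0, 0, 0, 0, 0],
    [-0.6, -0.34, 0, 0, 0, 0, 0],
    [-0.6, -0.34, 0, 0, 0, 0, 0]
  ]
}}

```text
time: 3.2
eef_pos: [0.4937, -0.0259, 0.066]
ee_rot: [[-0.993, 0.118, -0.001], [0.118, 0.993, 0.0], [0.001, 0.0, -1.0]]
wrist_force: [-1.4, 0.9, 0.9]
opening: 0.0003
finger_force: 0.7
```

Emit:
{"api": "carry_out", "payload": {
  "commands": [
    [-0.3, -0.17, 0, 0, 0, 0, 0],
    [0, 0, 0, 0, 0, 0, 0],
    [0, 0, 0, 0, 0, 0, 0]
  ]
}}

```text
time: 3.45
eef_pos: [0.4965, -0.0279, 0.0663]
ee_rot: [[-0.993, 0.118, 0.0], [0.118, 0.993, -0.0], [-0.0, -0.0, -1.0]]
wrist_force: [0.5, -0.4, 0.6]
opening: -0.0001
finger_force: 0.0
```

```bash
python3 - <<'E'
from h import *
c=snap('scene','s2.png')['frame'][150:310,220:420,::-1]
t=snap('top','t2.png')['frame'][170:330,200:400,::-1]
cv2.imwrite('pics/both2.png',cv2.resize(np.hstack([t,c]),(800,320),interpolation=cv2.INTER_CUBIC))
E
```

```text
(no output)
```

View pics/both2.png

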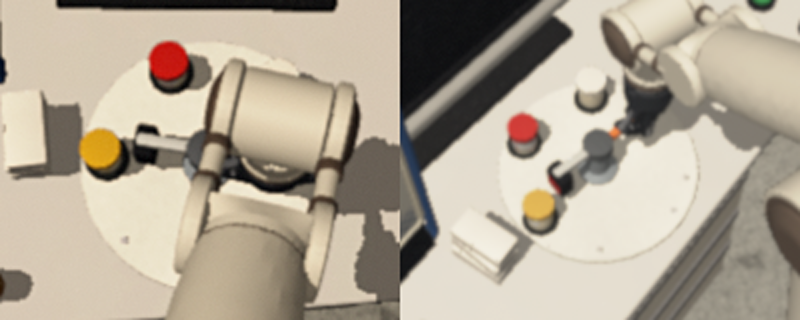

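The head is at about 78–79° and needs 83°, which is roughly 7 mm more at the bar. I push that, then back off and check.

Emit:
{"api": "carry_out", "payload": {
  "commands": [
    [-0.2, -0.1, 0, 0, 0, 0, 0],
    [-0.2, -0.1, 0, 0, 0, 0, 0],
    [-0.2, -0.1, 0, 0, 0, 0, 0],
    [-0.1, 0, 0, 0, 0, 0, 0],
    [0, 0, 0, 0, 0, 0, 0],
    [0, 0, 0, 0, 0, 0, 0],
    [1, 0, 0, 0, 0, 0, 0],
    [3, 0, 0, 0, 0, 0, 0]
  ]
}}

```text
time: 4.22
eef_pos: [0.4663, -0.0279, 0.0676]
ee_rot: [[-0.993, 0.118, 0.005], [0.118, 0.993, -0.002], [-0.005, -0.001, -1.0]]
wrist_force: [1.1, -0.6, 0.9]
opening: -0.0001
finger_force: 0.0
```

Emit:
{"api": "carry_out", "payload": {
  "commands": [
    [2, 0, -3, 0, 0, 0, 0],
    [2, 0, -4, 0, 0, 0, 0],
    [0, -2, -3.5, 0, 0, 0, 0],
    [0, -4, 0, 0, 0, 0, 0],
    [0, -4, 0, 0, 0, 0, 0],
    [0, -4, 0, 0, 0, 0, 0],
    [0, -4, 0, 0, 0, 0, 0],
    [0, -4, 0, 0, 0, 0, 0]
  ]
}}

```text
time: 4.88
eef_pos: [0.3985, -0.2428, 0.1691]
ee_rot: [[-0.993, 0.118, 0.001], [0.118, 0.993, -0.001], [-0.001, -0.001, -1.0]]
wrist_force: [0.2, -0.1, -0.2]
opening: -0.0001
finger_force: 0.0
```

Emit:
{"api": "carry_out", "payload": {
  "commands": [
    [0, -4, 0, 0, 0, 0, 0],
    [0, -4, 0, 0, 0, 0, 0],
    [0, 0, 0, 0, 0, 0, 0],
    [0, 0, 0, 0, 0, 0, 0],
    [0, 0, 0, 0, 0, 0, 0]
  ]
}}

```text
time: 5.3
eef_pos: [0.3894, -0.3197, 0.1684]
ee_rot: [[-0.993, 0.118, -0.0], [0.118, 0.993, 0.001], [0.0, 0.001, -1.0]]
wrist_force: [0.5, 0.2, 0.1]
opening: -0.0003
finger_force: 0.0
```

```bash
python3 - <<'E'
from h import *
C={n:viewer.camera(n) for n in('top','scene')}
import pickle; pickle.dump(C,open('c3.pkl','wb'))
for n,a in C.items():
    h=cv2.cvtColor(a['frame'],cv2.COLOR_RGB2HSV)
    for lo,hi,z in[((5,170,120),(15,255,255),.089),((17,150,120),(28,255,255),.075)]:
        k,l,s,ce=cv2.connectedComponentsWithStats(cv2.inRange(h,lo,hi))
        for i in range(1,k):
            p=ray(a,ce[i],z)
            if s[i,4]>20 and .4<p[0]<.7 and -.1<p[1]<.3:
                pts=np.array([ray(a,q,z)[:2] for q in np.argwhere(l==i)[:,::-1]])
                w,v=np.linalg.eigh(np.cov(pts.T)); e=v[:,1]*np.sign(v[1,1]); print(n,s[i,4],p.round(4),np.degrees(np.arctan2(e[1],e[0])))
t=C['top']['frame'][170:330,200:400,::-1];c=C['scene']['frame'][150:310,220:420,::-1]
cv2.imwrite('pics/both3.png',cv2.resize(np.hstack([t,c]),(800,320),interpolation=cv2.INTER_CUBIC))
E
```

```text
top 189 [ 0.5253 -0.0126  0.089 ] 79.33778361881116
top 312 [0.5494 0.17   0.075 ] 78.7419901734531
scene 41 [ 0.5219 -0.0152  0.089 ] 80.33615479489701
scene 145 [0.5442 0.1726 0.075 ] 128.47892417949228
```

View pics/both3.png

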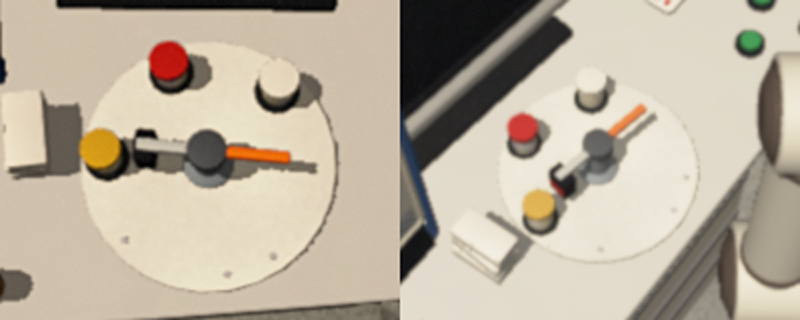

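Arm is left near the target: the bar runs in line with the head toward the yellow cup. I refine the angle by fitting the bar's box to the orange mask.

```bash
cat > fit.py <<'E'
from h import *
import pickle,sys
from scipy.optimize import differential_evolution as DE
C=pickle.load(open(sys.argv[1],'rb')); S=8
def hull(c,P,x0,y0):
    p=cv2.projectPoints(P,cv2.Rodrigues(np.array(c['R']))[0],np.array(c['t'],float),np.array(c['mtx']),np.array(c['D']))[0][:,0]
    h=cv2.convexHull(((p-[x0-.5,y0-.5])*S).astype(np.float32)).round().astype(np.int32)
    m=np.zeros((160*S,200*S),np.uint8); cv2.fillConvexPoly(m,h,1)
    return cv2.resize(m.astype(np.float32),(200,160),interpolation=cv2.INTER_AREA)
def mask(c,lo,hi,x0,y0): return (cv2.inRange(cv2.cvtColor(c['frame'],cv2.COLOR_RGB2HSV),lo,hi)>0)[y0:y0+160,x0:x0+200].astype(np.float32)
for n,x0,y0 in(('top',200,170),('scene',220,150)):
    c=C[n]; mb=mask(c,(4,130,80),(16,255,255),x0,y0); my=mask(c,(17,150,120),(28,255,255),x0,y0)
    def bar(q):
        x,y,th=q; u=-np.array([np.cos(th),np.sin(th)]); v=np.array([-u[1],u[0]])
        P=np.array([[*(np.array([x,y])+r*u+s*.007*v),z] for r in(.027,.0975) for s in(-1,1) for z in(.081,.097)])
        return np.abs(hull(c,P,x0,y0)-mb).sum()
    a=np.linspace(0,6.28,30)
    def cup(q): return np.abs(hull(c,np.c_[q[0]+.0245*np.cos(a),q[1]+.0245*np.sin(a),0*a+.075],x0,y0)-my).sum()
    b=DE(bar,[(.515,.55),(.03,.06),(1.2,1.65)],seed=1,maxiter=60); k=DE(cup,[(.53,.57),(.15,.19)],seed=1,maxiter=40)
    w=k.x-b.x[:2]; th=b.x[2]
    print(n,b.x.round(4),np.degrees(th),b.fun,mb.sum(),k.x.round(4),k.fun,'r',np.hypot(*w),'cup angle',np.degrees(np.arctan2(w[1],w[0])),'lat mm',1000*(-np.sin(th)*w[0]+np.cos(th)*w[1]))
E
python3 fit.py c3.pkl
```

```text
top [0.536  0.0475 1.3979] 80.09225871658417 44.390625 213.0 [0.5496 0.1704] 26.203125 r 0.12370547118797948 cup angle 83.6995911392334 lat mm 7.783330699064396
scene [0.5239 0.0488 1.5448] 88.5091161306366 61.59375 76.0 [0.5457 0.1728] 49.9375 r 0.12596539953663696 cup angle 80.03656801351252 lat mm -18.55917905640104
```

```bash
python3 - <<'E'
from h import *
import pickle
C=pickle.load(open('c3.pkl','rb'));out=[]
for n,x0,y0,hub,cup in(('top',235,195,(.532,.0455),(.5496,.1704)),('scene',270,190,(.5275,.0485),(.5452,.1727))):
    c=C[n];S=4;im=cv2.resize(c['frame'][y0:y0+95,x0:x0+(120 if n=='top' else 80),::-1],None,fx=S,fy=S,interpolation=cv2.INTER_CUBIC)
    def pr(P): return ((cv2.projectPoints(np.array(P,float),cv2.Rodrigues(np.array(c['R']))[0],np.array(c['t'],float),np.array(c['mtx']),np.array(c['D']))[0][:,0]-[x0-.5,y0-.5])*S).round().astype(np.int32)
    a=np.linspace(0,6.28,40)
    for (x,y),r,z in((hub,.024,.102),(cup,.0245,.075),(hub,.158,.012)): cv2.polylines(im,[pr(np.c_[x+r*np.cos(a),y+r*np.sin(a),0*a+z])],True,(255,0,255),1)
    w=np.array(cup)-hub; th0=np.arctan2(w[1],w[0])
    u=-w/np.hypot(*w);v=np.array([-u[1],u[0]])
    P=[[*(np.array(hub)+r*u+s*.007*v),.097] for r,s in((.024,-1),(.0975,-1),(.0975,1),(.024,1))]
    cv2.polylines(im,[pr(P)],True,(255,255,0),1)
    P=[[*(np.array(hub)-r*u+s*.02*v),.092] for r,s in((.061,-1),(.087,-1),(.087,1),(.061,1))]
    cv2.polylines(im,[pr(P)],True,(0,255,0),1); out.append(im); print(n,np.degrees(th0))
cv2.imwrite('pics/ov.png',np.hstack(out))
E
```

```text
top 81.97910574901441
scene 81.88927396553586
```

View pics/ov.png

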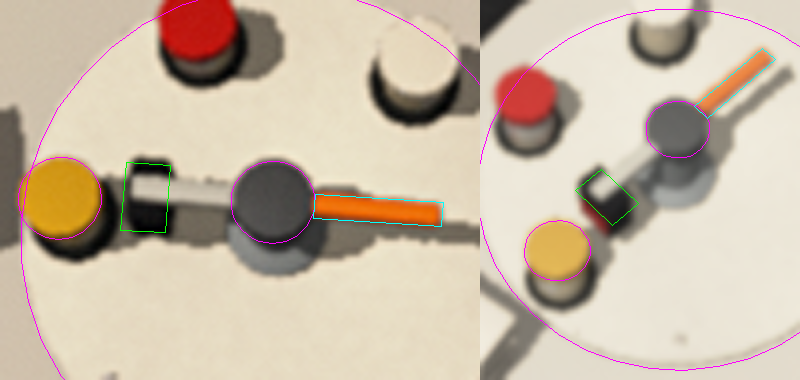

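The overlay of a perfectly aimed arm (cyan bar, green head) matches the picture in both views, so it is aimed within a degree or two. Now I move over the farthest button (0.51, -0.382) and come down to about 14 mm above it.

Emit:
{"api": "carry_out", "payload": {
  "commands": [
    [-3.16, -1.2, 0, 0, 0, 0, 0],
    [-3.16, -1.2, 0, 0, 0, 0, 0],
    [-3.16, -1.2, 0, 0, 0, 0, 0],
    [-3.16, -1.2, 0, 0, 0, 0, 0],
    [0, 0, 0, 0, 0, 0, 0],
    [0, 0, 0, 0, 0, 0, 0],
    [0, 0, 0, 0, 0, 0, 0]
  ]
}}

```text
time: 5.98
eef_pos: [0.5093, -0.3811, 0.1683]
ee_rot: [[-0.993, 0.116, -0.001], [0.116, 0.993, 0.001], [0.001, 0.001, -1.0]]
wrist_force: [-0.3, 0.4, 0.3]
opening: -0.0002
finger_force: 0.0
```

Emit:
{"api": "carry_out", "payload": {
  "commands": [
    [0, 0, 3.3, 0, 0, 0, 0],
    [0, 0, 3.3, 0, 0, 0, 0],
    [0, 0, 3.3, 0, 0, 0, 0],
    [0, 0, 3.3, 0, 0, 0, 0],
    [0, 0, 0, 0, 0, 0, 0],
    [0, 0, 0, 0, 0, 0, 0],
    [0, 0, 0, 0, 0, 0, 0]
  ]
}}

```text
time: 6.57
eef_pos: [0.5101, -0.3833, 0.0394]
ee_rot: [[-0.993, 0.117, 0.002], [0.117, 0.993, -0.003], [-0.003, -0.002, -1.0]]
wrist_force: [0.3, -0.1, 1.0]
opening: 0.0001
finger_force: 0.0
```

```bash
python3 - <<'E'
from h import *
a=snap('scene','s4.png')['frame'][100:220,320:480,::-1];b=snap('top','t4.png')['frame'][200:320,400:560,::-1]
cv2.imwrite('pics/b4.png',cv2.resize(np.hstack([b,a]),(800,300),interpolation=cv2.INTER_CUBIC))
E
```

```text
(no output)
```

View pics/b4.png

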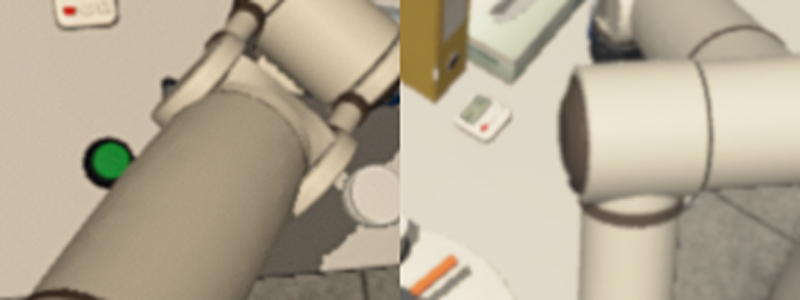

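The arm hides the button, but the TCP is centred over the measured spot. I press slowly, watching the force.

Emit:
{"api": "carry_out", "payload": {
  "commands": [
    [0, 0, 0.6, 0, 0, 0, 0],
    [0, 0, 0.6, 0, 0, 0, 0],
    [0, 0, 0.3, 0, 0, 0, 0],
    [0, 0, 0.2, 0, 0, 0, 0],
    [0, 0, 0.2, 0, 0, 0, 0],
    [0, 0, 0, 0, 0, 0, 0],
    [0, 0, 0, 0, 0, 0, 0]
  ]
}}

```text
time: 7.25
eef_pos: [0.5094, -0.3826, 0.0178]
ee_rot: [[-0.993, 0.117, -0.0], [0.117, 0.993, 0.0], [0.0, 0.0, -1.0]]
wrist_force: [-1.7, 1.6, 4.2]
opening: 0.0
finger_force: 1.9
```

Emit:
{"api": "carry_out", "payload": {
  "commands": [
    [0, 0, 0.2, 0, 0, 0, 0],
    [0, 0, 0.1, 0, 0, 0, 0],
    [0, 0, 0, 0, 0, 0, 0],
    [0, 0, 0, 0, 0, 0, 0],
    [0, 0, 0, 0, 0, 0, 0]
  ]
}}

```text
time: 7.67
eef_pos: [0.5095, -0.3827, 0.016]
ee_rot: [[-0.993, 0.117, -0.0], [0.117, 0.993, -0.0], [0.0, -0.0, -1.0]]
wrist_force: [-4.4, 2.8, 12.0]
opening: 0.0003
finger_force: 5.9
```

The fingertip has bottomed out at z = 0.016 with 12 N, a full 6 mm of travel. Now I release and rise.

Emit:
{"api": "carry_out", "payload": {
  "commands": [
    [0, 0, -1, 0, 0, 0, 0],
    [0, 0, -3, 0, 0, 0, 0],
    [0, 0, -3.5, 0, 0, 0, 0],
    [0, 0, -3.5, 0, 0, 0, 0],
    [3, 0, -3.5, 0, 0, 0, 0],
    [4, 0, 0, 0, 0, 0, 0],
    [4, 0, 0, 0, 0, 0, 0],
    [0, 0, 0, 0, 0, 0, 0]
  ]
}}

```text
time: 8.33
eef_pos: [0.3969, -0.3669, 0.1538]
ee_rot: [[-0.993, 0.12, -0.006], [0.12, 0.993, 0.005], [0.007, 0.005, -1.0]]
wrist_force: [-0.7, 0.2, -0.9]
opening: 0.0002
finger_force: 0.0
```

Emit:
{"api": "carry_out", "payload": {
  "commands": [
    [0, 0, 0, 0, 0, 0, 0],
    [0, 0, 0, 0, 0, 0, 0],
    [0, 0, 0, 0, 0, 0, 0],
    [0, 0, 0, 0, 0, 0, 0]
  ]
}}

```text
time: 8.67
eef_pos: [0.4041, -0.3705, 0.1565]
ee_rot: [[-0.993, 0.117, 0.001], [0.117, 0.993, -0.001], [-0.001, -0.001, -1.0]]
wrist_force: [-0.6, 0.3, 0.7]
opening: -0.0
finger_force: 0.0
```

```bash
python3 - <<'E'
from h import *
snap('top','t5.png')
E
```

```text
(no output)
```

View pics/t5.png

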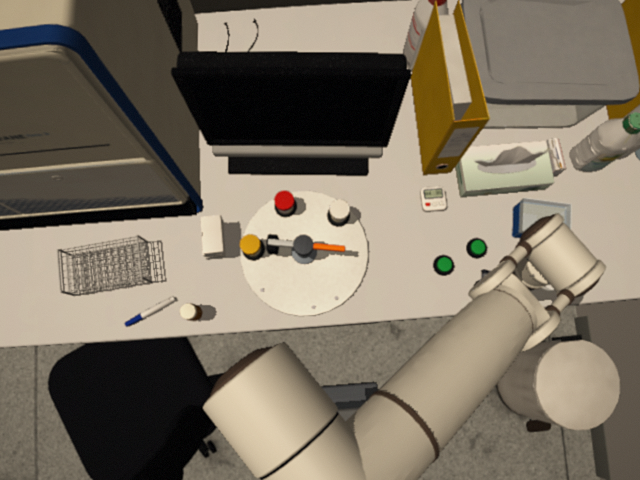

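The reader is still aimed at the yellow cup at (252,247). The other cups, pot, pen and timer have not moved, the button at (477,247) is up, and the robot is clear.

```bash
python3 -c "
from rig import arm
print(arm.close_job())"
```

```text
the job is handed in; nothing more can be done
None
```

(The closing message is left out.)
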